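# Close the battery bonding press over its bent guide rod

### The arm

A 6-joint arm with a two-finger parallel gripper is mounted at the origin on a cart in front of the work surface, level with it; the furniture and walls round the work are solid. World frame = base frame: x ahead of the robot, y to its left, z up, the work surface at z = 0. Lengths are in mm, angles in rad, forces in N, time in s.
With the tool pointing down it reaches from about 275 to 750 mm from the base axis. Payload 10.2 kg.
Tool frame: the origin (TCP) lies at the very end of the fingers, on their centre line; the grasp point (between the pads) lies 19 mm behind it; z points along the fingers, y is the line along which they close (so a half turn about z gives the same grasp; the last joint's range is limited). The gripper opens to 85 mm and grips with 20 to 120 N. Pads are 22 mm wide; open, the fingers measure 114 mm over their backs; the gripper's body (76 mm by 85 mm) begins 54 mm behind the grasp point. The pads swing forward as they close: fully open they stand 13 mm farther back than shut.
Start: joints at [0.974, 0.313, 1.498, -0, 1.331, -0.223], TCP at [191.72, 488.748, 231.294] pointing down, gripper open.
Joint ranges: [-2.94, 2.94], [-0.97, 2.17], [0.19, 2.56], [-1.23, 4.37], [0.02, 3.11], [-2.88, 2.88]. Speed limits (rad/s): [2.39, 2.39, 3.01, 3.14, 3.14, 3.14].

### API

Orientations are given as a unit quaternion [w, x, y, z].
In Python, from rig import ctrl, optics gives the robot as it stands. The module is installed in compiled form; this text tells all that it offers.
- The arm moves only by the shell command python3 -m handwheel 'ROWS' [FORCE]. ROWS is JSON, a list that holds one entry, the list of rows, each a list of 5 numbers: the gripper command: -1 is fully open, 1 is shut, values between are in proportion, then the shift along the world's x, y, z in units of 50 mm (1.0 is 50 mm), then the turn about the world's z in units of 8 degrees (1.0 is 8 degrees). In form: [[[gripper, tx, ty, tz, twist], ...]]. A call has 1 to 10 rows; each row shifts and turns the commanded pose from where the row before left it; what a row does not reach is not made up. A row lasts 1/10 s, in which the tool goes at most 50 mm and 8.59 degrees, less where a joint would pass 70% of its speed; a pose out of reach is approached as far as the arm can. A call is refused whole if a number of a shift passes 1 or a number of a turn 1, either way. A call with a gripper value outside its range is refused whole. The fingers move at their own pace and stop on an object; FORCE is the grip in N (left out, the last holds). Time passes only in rows, so rows that do not move let the fingers close. It gives the time, the measured TCP pose, the force, the opening and the grip force at its end, in the units of the state.
- ctrl.sense(): the state, without advancing time (a new reading comes with each control period).
- optics.capture(name): name is "side" or "top" or "wrist"; returns a dict with "img" (384x512x3 uint8, blue, green, red), "K" (3x3 intrinsics, pixels), "R" (3x3) and "t" (3): a world point X has camera coordinates R X + t. Camera axes: x right, y down, z forward; pixel columns grow to the right and rows downward; lengths in mm; the calibration is good to about 2 mm. A picture is of the moment at which its call begins. There is no depth.
- ctrl.finish_job(): hands the job in; it is judged then, once.
The state is a dict: "time_s": time; "joints": joint angles; "dq": joint speeds; "tau": joint torques, N m; "eef_pos": TCP position; "ee_rot": TCP orientation; "force": force on the tool from outside, world axes, zero at the start; "wrist_torque": the same for the moment, N m; "grip_width": opening from 0.0 (shut) to 1.0 (fully open); "grip_force": force on a finger pad.
Only numpy, scipy, OpenCV 4.12 (cv2) and the standard library are available. Lean on these libraries where they do the work, as an engineer would, in place of code of your own. Each camera call takes 0.05 s, during which the arm holds its last target. There are 200 camera calls.

### The job

Close the small battery press: pick up the loose pressure plate by its orange fin, thread its brass bush down over the steel guide rod until the plate lies on the black phone battery, then push the plate down until the blue bed under the battery is fully home, and let go with the plate lying flat. The rod leans a little out of plumb, so feel your way with a light touch, keep the plate level and let it follow the rod: do not strain the rod sideways or crush the battery, and leave the things standing round alone.

Things in the scene. Friction and masses are not known exactly. Their poses are not given: they have to be found in the camera images.
- plate: loose pressure plate, 0.22 to 0.36 kg, lying flat on the dark mat right of the blue machine. Origin: centre of the underside of its grey pad, 52 x 106 x 8 mm (x, y, z). A grey arm 30 mm wide runs along +x to a brass bush, 27 mm in outside diameter, top 20 mm above the underside. It balances near the fin.
- fin (a point): centre of the plate's orange grip fin, 28 mm above the plate's origin. The fin is 40 mm long (plate x), 16 mm thick (y), and stands from 8 to 48 mm above the underside: pinch it from above, across y. Axes as the plate's.
- bush (a point): mouth of the bush: plate x = 85 mm, y = 0, level with the plate's underside. The bore is 12 mm in diameter; near the underside it flares over 8 mm to a mouth of about 25 mm. Axes as the plate's.
- stand: fixed press stand on the white worktop left of the blue machine: grey base 165 x 122 mm, top 14 mm high. Origin: at worktop height under the centre of the blue bed; the guide rod stands on its +x side. When the press is closed the plate's pad is over the bed and its x and y axes point as the stand's.
- rod_foot (a point): foot of the guide rod: stand x = 85 mm, y = 0, z = 14 mm; a dark collar there is 8 mm high. The steel rod is 10.5 mm in diameter, 130 mm long, its nose tapering to 4 mm over the last 14 mm. It is straight but leans 0.07 rad (4 degrees) in an unmeasured direction, different each time: its tip is 9 mm off from over the foot. Side loads over 10 N bend it.
- battery_top (a point): centre of the top face of the black phone battery, 38 x 90 x 4 mm (stand x, y, z) with a thin tail, which is fixed on the blue bed (62 x 116 mm) and goes down with it: 40 mm above the worktop with the bed raised, 28 mm with it home. It takes 30 N at most.
- bed (a joint): height of the bed in m: 0 fully raised, 0.012 fully home against a hard stop. It starts at 0 to 0.004, stays where it is left, carries the plate's weight without sinking, and needs about 5 to 8 N of push down on the plate to slide.
- loupe: small black loupe, 34 x 34 x 36 mm, standing loose near the pressure plate; leave alone. Origin: centre of underside.
- solder_tin: flat round tin with red and blue pattern, 55 mm across, 12 mm high, loose beyond the rod end of the stand; leave alone. Origin: centre of underside.
- flux_tin: small round cream tin with tan lid, 44 mm across, 22 mm high, loose near the pressure plate; leave alone. Origin: centre of underside.
- cell_tester: small blue box with two brass studs, 40 x 60 x 30 mm, loose near the pressure plate; leave alone. Origin: centre of underside.

How it is judged:
By the outcome, as a careful person would: the job done as asked, in the order asked, and still so for the second after the job is handed in, with the robot touching nothing.
It also fails if it takes over 72 s, if anything falls off the work surface, if the arm or the gripper's body presses on something with over 40 N, if the wrist force passes 120 N, or if a joint passes its speed limit or range.

## Working session

There is one attempt and no reset: what is moved stays moved. The work goes in short steps, Python scripts to look and compute and a shell command to move; the robot and the scene stay as the last step left them, time stands still between calls to the robot, and variables do not carry over. Pictures are saved under pics/ and viewed, at most 10 in all, crops included, and the job is handed in when it is done.

```bash
mkdir -p pics; cat > h.py <<'E'
import numpy as np, cv2
from rig import ctrl, optics
def snap(name,fn):
    c=optics.capture(name); cv2.imwrite('pics/'+fn,c['img']); np.savez('pics/'+fn+'.npz',**c); return c
def load(fn): return dict(np.load('pics/'+fn+'.npz'))
def ray(c,u,v):
    d=c['R'].T@np.linalg.solve(c['K'],np.array([u,v,1.])); o=-c['R'].T@c['t']; return o,d/np.linalg.norm(d)
def onz(c,u,v,z):
    o,d=ray(c,u,v); return o+d*(z-o[2])/d[2]
def proj(c,X):
    p=c['K']@(c['R']@np.array(X,float)+c['t']); return p[:2]/p[2]
def tri(c1,p1,c2,p2):
    o1,d1=ray(c1,*p1);o2,d2=ray(c2,*p2)
    s=np.linalg.lstsq(np.c_[d1,-d2],o2-o1,rcond=None)[0]
    a=o1+d1*s[0];b=o2+d2*s[1];return (a+b)/2,np.linalg.norm(a-b)
E
python3 - <<'E'
from h import *
ims=[]
for n in ['top','side','wrist']:
    c=snap(n,n+'0.png'); print(n,-c['R'].T@c['t'],c['R'][2],c['K'][0,0])
s=ctrl.sense(); print(s['force'],s['grip_width'],s['ee_rot'],s['time_s'])
E
```

```text
top [ 212.02122693   16.41134482 1484.71768431] [ 0.17275053 -0.00432323 -0.98495612] 365.94060193532226
side [  264.35474682 -1045.88249758   659.15876453] [ 0.15358773  0.86313686 -0.48104633] 382.88219206251523
wrist [117.23856833 518.04667216 372.83364554] [ 0.29297398 -0.11637114 -0.94901212] 267.18457159340517
[ 0.83710096 -0.23745233  0.97126397] 0.9987122108633545 [-1.75646345e-04  1.85800783e-01  9.82587325e-01 -4.32535373e-04] 0.15
```

View pics/top0.png

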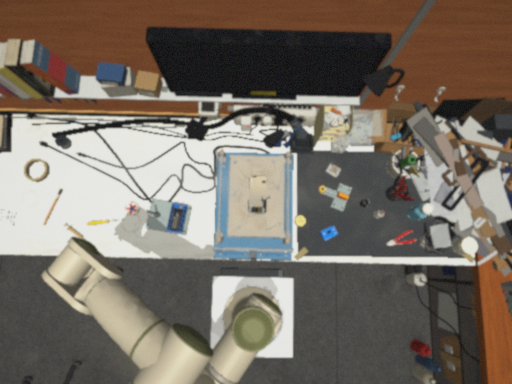

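View pics/side0.png

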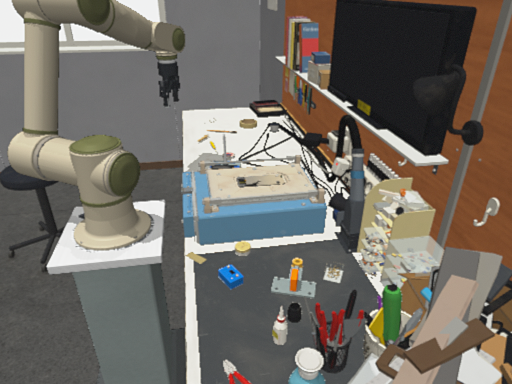

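The top view shows the plate near (342,196), with its brass bush at about (323,189). The stand's blue bed is near (178,217), the cell tester near (329,233) and the loupe near (365,203). The side view shows the plate at about (295,285). I'll zoom in next.

```bash
python3 - <<'E'
from h import *
t=load('top0.png')['img'];s=load('side0.png')['img'];w=load('wrist0.png')['img']
a=cv2.resize(t[155:250,295:395],(400,300+80)[0:1]+(380,),interpolation=cv2.INTER_CUBIC)[:300]
b=cv2.resize(t[190:265,110:210],(400,300),interpolation=cv2.INTER_CUBIC)
d=cv2.resize(s[240:315,210:310+0],(400,300),interpolation=cv2.INTER_CUBIC)
e=cv2.resize(s[120:195,175:275],(400,300),interpolation=cv2.INTER_CUBIC)
cv2.imwrite('pics/crops.png',np.vstack([np.hstack([a,b]),np.hstack([d,e])]))
E
```

```text
(no output)
```

View pics/crops.png

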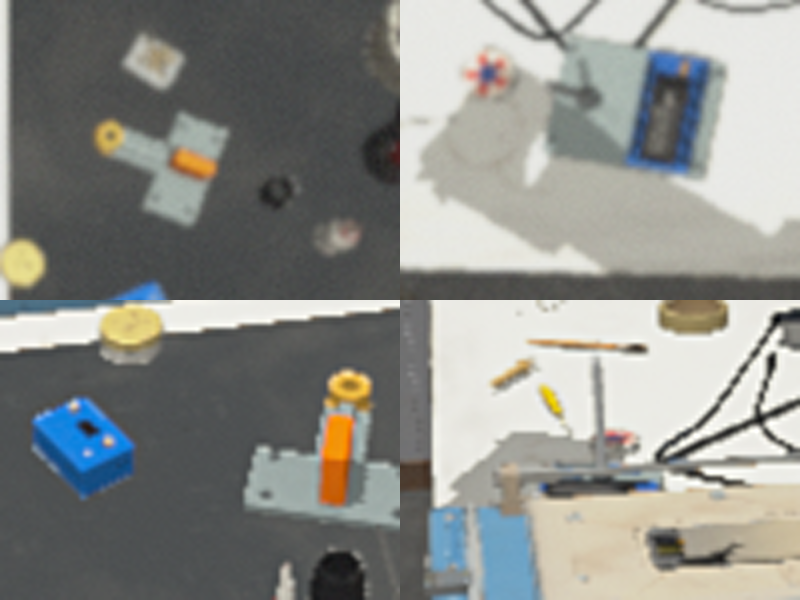

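View pics/wrist0.png

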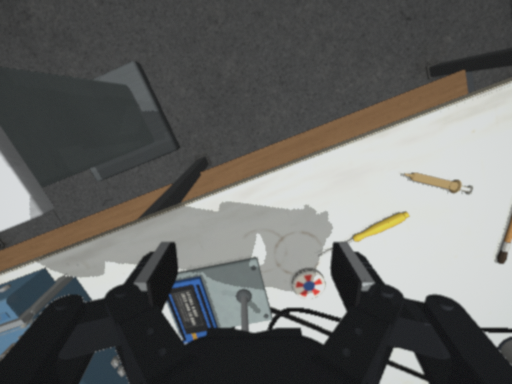

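Crops: the bush is at top-view px (322,189) and the fin top at (343,196). The bed runs from about (271,203) to (284,233), with the rod foot near (257,214) and the tip near (247,212) in top-view px. The wrist view shows the collar at about (244,297) and the rod running to about (245,330).

```bash
python3 - <<'E'
from h import *
np.set_printoptions(precision=1,suppress=True)
t=load('top0.png');w=load('wrist0.png');s=load('side0.png')
im=t['img'];hsv=cv2.cvtColor(im,cv2.COLOR_BGR2HSV)
def comps(c,lo,hi,roi,z,n):
    h=cv2.cvtColor(c['img'],cv2.COLOR_BGR2HSV);m=cv2.inRange(h,lo,hi);x0,y0,x1,y1=roi
    k=np.zeros_like(m);k[y0:y1,x0:x1]=m[y0:y1,x0:x1]
    N,l,st,ce=cv2.connectedComponentsWithStats(k)
    for i in range(1,N):
        if st[i,4]>=n:
            pts=np.argwhere(l==i)[:,::-1]
            W=np.array([onz(c,u,v,z)[:2] for u,v in pts]);r=cv2.minAreaRect(W.astype(np.float32))
            ev=np.linalg.eigh(np.cov(W.T))[1][:,1]
            print(lo,z,st[i],ce[i],'W',W.mean(0),'rect',np.array(r[0]),np.array(r[1]),r[2],'pca',np.degrees(np.arctan2(ev[1],ev[0])))
print('fin');comps(t,(5,170,120),(16,255,255),(315,175,365,215),48,10)
print('bush');comps(t,(17,120,80),(30,255,255),(315,180,330,200),20,8)
print('bed');comps(t,(100,120,60),(125,255,255),(155,190,200,240),38,20)
print('base');comps(t,(80,10,70),(105,80,200),(140,195,195,240),14,60)
print('grey plate');comps(t,(80,10,90),(105,80,220),(315,175,365,215),8,40)
print('bed wrist');comps(w,(100,120,60),(125,255,255),(160,265,225,345),38,50)
for p in [(257,214.2),(246.5,212.5)]:
    print('top foot/tip',onz(t,p[0]-110+0*0,p[1],0))
print('foot',onz(t,110+588/4,190+97/4,18)[:2],'tip',onz(t,110+548/4,190+90/4,144)[:2])
print('wrist foot z18',onz(w,244,297,18),'z144',onz(w,244,297,144),'245,330:',onz(w,245,330,144), onz(w,245,330,22))
print('side tip', tri(t,(110+548/4,190+90/4),s,(175+596/4-100,120+58/4)))
E
```

```text
fin
(5, 170, 120) 48 [338 194   9   5  13] [341.6 196.5] W [ 471.  -346.9] rect [ 470.2 -348.1] [33.3  7.2] 60.756839752197266 pca 66.3891196874332
bush
(17, 120, 80) 20 [319 186   6   7  34] [321.4 188.7] W [ 506.1 -271.9] rect [ 504.9 -272.3] [20.5 25.5] 89.57465362548828 pca 149.7584001099684
bed
(100, 120, 60) 38 [172 204   8   6  34] [175.5 206.1] W [416.8 314.6] rect [415.1 314.6] [20.1 27.3] 1.4575177431106567 pca 116.36645852817617
(100, 120, 60) 38 [167 205  20  28  92] [179.6 220.5] W [359.9 295.2] rect [370.9 307.9] [ 55.9 108.8] 81.9326400756836 pca 157.85751421395173
base
grey plate
bed wrist
(100, 120, 60) 38 [172 277  45  52 558] [198.4 297.4] W [349.6 336. ] rect [359.8 323.9] [45.5 97.4] 81.5511245727539 pca -178.20295600229477
(100, 120, 60) 38 [168 294  25  49 201] [180.2 321.4] W [380.8 289.5] rect [375.6 292.7] [15.8 96.9] 77.777587890625 pca 172.56419297909883
(100, 120, 60) 38 [197 331  11   7  59] [201.7 333.8] W [415.3 310.5] rect [415.4 311.3] [17.5 11.6] 85.97537231445312 pca 94.12959526956323
top foot/tip [385.9 436.4   0. ]
top foot/tip [391.8 479.6   0. ]
foot [394.7 -11.2] tip [384.6  28.2]
wrist foot z18 [388.9 393.9  18. ] z144 [292.5 438.  144. ] 245,330: [333.4 422.5 144. ] [448.6 371.6  22. ]
side tip (array([362.3,  27.3, 271.5]), np.float64(11.66468001363401))
```

```bash
python3 -m handwheel '[[[-1,0.75,-0.6,0,0],[-1,0.75,-0.6,0,0],[-1,0.75,-0.6,0,0],[-1,0.75,-0.6,0,0],[-1,0,0,0,0],[-1,0,0,0,0]]]'; python3 - <<'E'
from h import *
np.set_printoptions(precision=1,suppress=True)
c=snap('wrist','w1.png'); print(-c['R'].T@c['t'],c['R'])
cv2.imwrite('pics/w1b.png',cv2.resize(c['img'],(800,600),interpolation=cv2.INTER_CUBIC))
snap('top','top1.png');s=snap('side','side1.png')
E
```

```text
time_s: 0.75
eef_pos: [342.1, 368.3, 231.1]
ee_rot: [-0.0, 0.187, 0.982, -0.0]
force: [0.8, 0.2, 0.8]
grip_width: 0.999
grip_force: 0.0
[267.8 397.8 373.1] [[ 0.4  0.9 -0. ]
 [ 0.9 -0.3  0.3]
 [ 0.3 -0.1 -0.9]]
```

View pics/w1b.png

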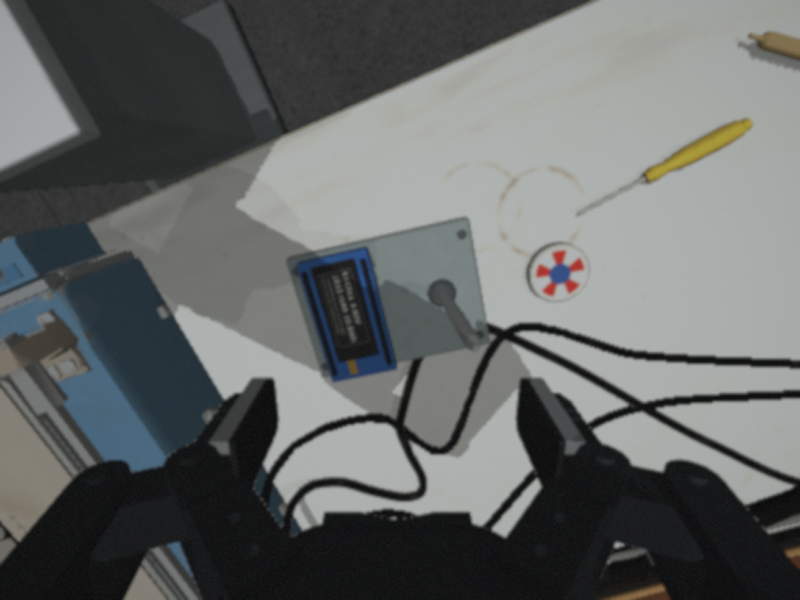

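The base corners show at about (288,259), (468,217) and (490,342). The collar is at (441,291) and the rod tip at about (479,343), in 800x600 px. I'll zoom on the rod.

```bash
python3 - <<'E'
from h import *
np.set_printoptions(precision=2,suppress=True)
w=load('w1.png');t=load('top0.png');s=load('side0.png')
a=cv2.resize(w['img'][170:230,265:325],(400,400),interpolation=cv2.INTER_CUBIC)
b=cv2.resize(t['img'][195:235,135:175],(400,400),interpolation=cv2.INTER_CUBIC)
d=cv2.resize(s['img'][125:175,195:245],(400,400),interpolation=cv2.INTER_CUBIC)
cv2.imwrite('pics/rod.png',np.hstack([a,b])); 
cv2.imwrite('pics/rod2.png',np.vstack([np.hstack([cv2.resize(a,(300,300)),cv2.resize(b,(300,300))]),np.hstack([cv2.resize(d,(300,300)),np.zeros((300,300,3),np.uint8)])]))
h=cv2.cvtColor(w['img'],cv2.COLOR_BGR2HSV)
m=cv2.inRange(h,(100,120,50),(125,255,255));k=np.zeros_like(m);k[155:248,185:258]=m[155:248,185:258]
k=cv2.morphologyEx(k,cv2.MORPH_OPEN,np.ones((2,2)))
p=np.argwhere(k)[:,::-1]
for z in (36,32):
    W=np.array([onz(w,u,v,z)[:2] for u,v in p],np.float32);r=cv2.minAreaRect(W);print('bed',z,r)
b3=[onz(w,x/1.5625,y/1.5625,14)[:2] for x,y in [(288,259),(468,217),(490,342)]];print('base',b3)
S=1.5625
print('foot',onz(w,441/S,291/S,20),'tip',onz(w,479/S,343/S,143.7))
E
```

```text
bed 36 ((374.1069641113281, 311.626953125), (60.60231399536133, 112.46043395996094), 81.09957885742188)
bed 32 ((375.3682556152344, 310.60443115234375), (61.321414947509766, 113.79467010498047), 81.09941864013672)
base [array([309.78, 278.45]), array([333.24, 437.2 ]), array([451.17, 419.53])]
foot [384.99 393.69  20.  ] tip [383.14 405.34 143.7 ]
```

View pics/rod2.png

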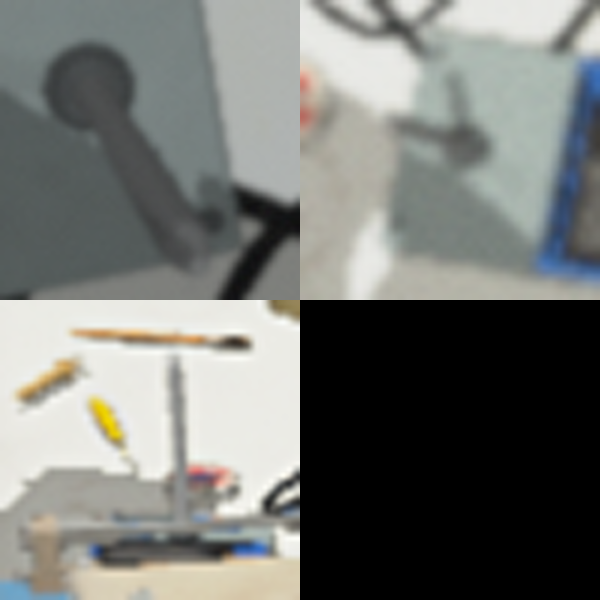

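The rod views give:
- **Wrist:** collar (283,187.4), tip (303.6,222.4)
- **Top:** tip (147,211.3), collar (157.3,214.3)
- **Side:** tip (224.2,134.2), with the rod leaning slightly left, towards −x

```bash
python3 - <<'E'
from h import *
np.set_printoptions(precision=1,suppress=True)
w=load('w1.png');t=load('top0.png');s=load('side0.png')
print('foot w',onz(w,283,187.4,22),'t',onz(t,157.3,214.3,22), tri(w,(283,187.4),t,(157.3,214.3)))
T=[(w,(303.6,222.4)),(t,(147,211.3)),(s,(224.2,134.2))]
for c,p in T: print('tip',onz(c,*p,143.7))
for i,j in ((0,1),(0,2),(1,2)): print(tri(*T[i],*T[j]))
c=s; 
# side: rod base lower visible pixel
print('side base px',195+181/6,125+215/6, 'proj of foot (386,394,14..)',proj(s,(387,394,14)),proj(s,(387,394,143.7)))
E
```

```text
foot w [386.3 394.1  22. ] t [383.9 389.   22. ] (array([386.7, 392.5,  14.6]), np.float64(4.959555320968862))
tip [384.9 401.8 143.7]
tip [379.8 396.6 143.7]
tip [387.8 382.1 143.7]
(array([381.6, 399. , 145.6]), np.float64(6.940685385288556))
(array([389.2, 402. , 136.3]), np.float64(0.7944451802078095))
(array([384.9, 398.3, 137.4]), np.float64(8.60930523579685))
side base px 225.16666666666666 160.83333333333334 proj of foot (386,394,14..) [224.9 163.3] [223.7 133.2]
```

```bash
python3 -m handwheel '[[[-1,0.2,-0.89,0.1,-0.97],[-1,0.2,-0.89,0.1,-0.97],[-1,0.2,-0.89,0.1,-0.97],[-1,0.2,-0.89,0.1,-0.97],[-1,0.2,-0.89,0,-0.97],[-1,0.2,-0.89,0,-0.97],[-1,0.2,-0.89,0,-0.97],[-1,0.2,-0.89,0,-0.97]]]' && python3 -m handwheel '[[[-1,0.2,-0.89,0,-0.97],[-1,0.2,-0.89,0,-0.97],[-1,0.2,-0.89,-0.1,-0.97],[-1,0.2,-0.89,-0.1,-0.97],[-1,0.2,-0.89,-0.1,0],[-1,0.2,-0.89,-0.1,0],[-1,0.2,-0.89,0,0],[-1,0,0,0,0],[-1,0,0,0,0]]]'; python3 - <<'E'
from h import *
c=snap('wrist','w2.png')
cv2.imwrite('pics/w2b.png',cv2.resize(c['img'],(800,600),interpolation=cv2.INTER_CUBIC))
E
```

```text
time_s: 1.7
eef_pos: [421.7, 12.0, 251.5]
ee_rot: [0.0, 0.667, 0.745, 0.0]
force: [0.2, 0.8, -0.5]
grip_width: 0.998
grip_force: 0.0
time_s: 2.6
eef_pos: [492.1, -298.1, 230.7]
ee_rot: [-0.001, 0.841, 0.541, -0.0]
force: [0.2, 0.1, 0.6]
grip_width: 0.999
grip_force: 0.0
```

View pics/w2b.png

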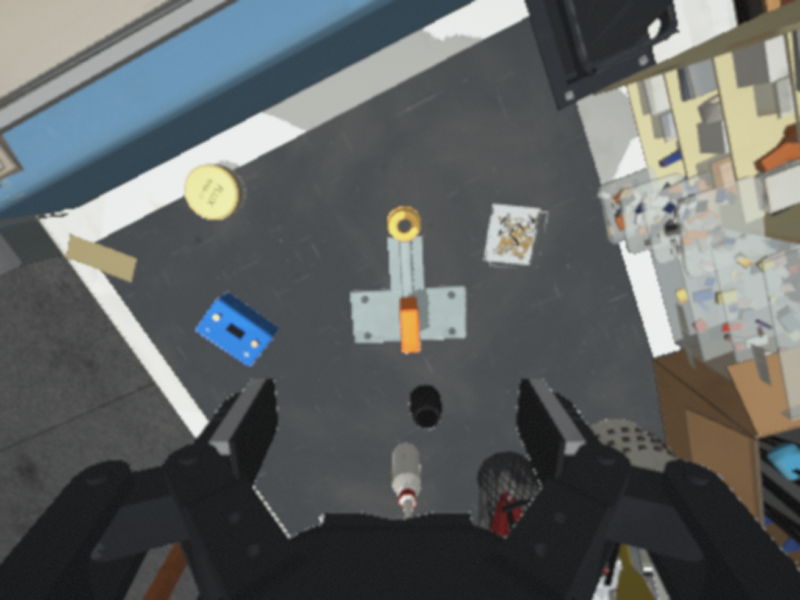

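The plate is aligned with the view. In 800x600 px:
- **Bush:** (404,224)
- **Fin top:** about (408,300) to (412,353)
- **Pad:** x from 351 to 467, y from 287 to 343
- **Loupe:** (426,405), beyond the fin

```bash
python3 - <<'E'
from h import *
np.set_printoptions(precision=1,suppress=True)
w=load('w2.png');h=cv2.cvtColor(w['img'],cv2.COLOR_BGR2HSV)
def mk(lo,hi,roi,z):
    m=cv2.inRange(h,lo,hi);x0,y0,x1,y1=roi;k=np.zeros_like(m);k[y0:y1,x0:x1]=m[y0:y1,x0:x1]
    W=np.array([onz(w,u,v,z)[:2] for v,u in np.argwhere(k)],np.float32);r=cv2.minAreaRect(W);print(z,len(W),W.mean(0),np.array(r[0]),np.array(r[1]),r[2])
mk((3,150,100),(16,255,255),(245,180,280,235),48)
mk((3,200,200),(14,255,255),(245,180,280,235),48)
mk((17,120,80),(32,255,255),(240,125,275,160),20)
mk((70,8,70),(110,90,230),(220,178,305,225),8)
S=1.5625
for p in [(351,290),(465,286),(467,340),(355,344)]: print('pad',onz(w,p[0]/S,p[1]/S,8))
print('bush',onz(w,404/S,224/S,20))
print('loupe',onz(w,426/S,390/S,36))
E
```

```text
48 164 [ 483.8 -344.9] [ 482.1 -348.4] [46.5 13.3] 65.6795425415039Traceback (most recent call last):
  File "<stdin>", line 8, in <module>
  File "<stdin>", line 6, in mk
cv2.error: OpenCV(4.12.0) /io/opencv/modules/imgproc/src/convhull.cpp:143: error: (-215:Assertion failed) total >= 0 && (depth == CV_32F || depth == CV_32S) in function 'convexHull'
```

```bash
python3 - <<'E'
from h import *
np.set_printoptions(precision=1,suppress=True)
w=load('w2.png');h=cv2.cvtColor(w['img'],cv2.COLOR_BGR2HSV)
S=1.5625
P=[onz(w,p[0]/S,p[1]/S,8)[:2] for p in [(351,290),(465,286),(467,340),(355,344)]]; print('pad',P,np.mean(P,0))
print('bush',onz(w,404/S,224/S,20))
print('loupe',onz(w,426/S,390/S,36))
m=cv2.inRange(h,(17,120,80),(32,255,255))[125:160,240:275]
q=np.argwhere(m).mean(0);print(q[::-1]+[240,125],onz(w,q[1]+240,q[0]+125,20))
print(proj(w,(480,-347,48)))
E
```

```text
pad [array([ 441.8, -310.2]), array([ 538. , -349.9]), array([ 520. , -400.6]), array([ 421.1, -360.1])] [ 480.2 -355.2]
bush [ 511.  -273.8   20. ]
loupe [ 468. -418.   36.]
[258.  142.1] [ 511.1 -272.1   20. ]
[260.2 207.5]
```

```bash
python3 -m handwheel '[[[-1,-0.12,-0.54,-0.6,0.28],[-1,-0.12,-0.54,-0.6,0],[-1,0,0,-0.9,0],[-1,0,0,-0.9,0],[-1,0,0,-0.6,0],[-1,0,0,-0.3,0],[-1,0,0,-0.3,0],[-1,0,0,-0.1,0],[-1,0,0,0,0],[-1,0,0,0,0]]]' 40; python3 - <<'E'
from h import *
s=snap('side','s3.png');w=snap('wrist','w3.png')
a=cv2.resize(s['img'][225:325,230:350],(480,400),interpolation=cv2.INTER_CUBIC)
b=cv2.resize(w['img'][130:384,130:384],(320,320));b=cv2.copyMakeBorder(b,0,80,0,0,cv2.BORDER_CONSTANT)
cv2.imwrite('pics/c3.png',np.hstack([a,b]))
E
```

```text
time_s: 3.65
eef_pos: [480.3, -353.2, 17.5]
ee_rot: [0.001, 0.83, 0.557, 0.0]
force: [-0.1, 0.0, 1.1]
grip_width: 1.002
grip_force: 0.0
```

View pics/c3.png

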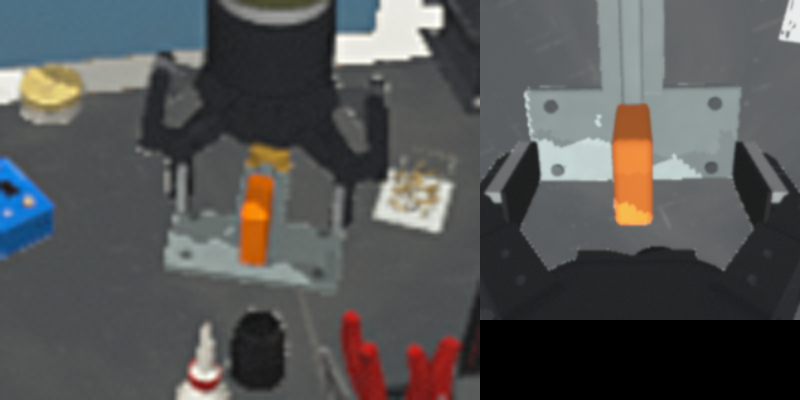

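The fin is centred between the open fingers and the plate is square to the gripper, so I'm lowering slightly and closing.

```bash
python3 -m handwheel '[[[-1,0,0,-0.08,0],[0.2,0,0,0,0],[0.9,0,0,0,0],[1,0,0,0,0],[1,0,0,0,0],[1,0,0,0,0],[1,0,0,0,0],[1,0,0,0,0],[1,0,0,0,0]]]' 50; python3 -m handwheel '[[[1,0,0,0.1,0],[1,0,0,0.3,0],[1,0,0,0.6,0],[1,0,0,0,0],[1,0,0,0,0]]]'; python3 - <<'E'
from h import *
s=ctrl.sense();print(s['wrist_torque'],s['force'],s['joints'])
E
```

```text
time_s: 4.65
eef_pos: [479.8, -352.9, 12.5]
ee_rot: [0.0, 0.83, 0.557, 0.0]
force: [-1.7, -0.4, 3.0]
grip_width: 0.176
grip_force: 50.9
time_s: 5.15
eef_pos: [479.8, -352.8, 62.7]
ee_rot: [0.0, 0.83, 0.557, 0.0]
force: [0.7, 0.4, -3.3]
grip_width: 0.18
grip_force: 50.3
[-0.01587716  0.0149595  -0.01801497] [ 0.72341457  0.43260729 -3.25173126] [-8.30574123e-01  6.38127961e-01  1.46644455e+00  2.61088111e-05
  1.03607043e+00 -4.41445950e-01]
```

```bash
python3 -m handwheel '[[[1,0,0,0.9,0],[1,0,0,0.9,0],[1,0,0,0.9,0],[1,0,0,0.9,0],[1,0,0,0,0],[1,0,0,0,0],[1,0,0,0,0]]]'; python3 - <<'E'
from h import *
np.set_printoptions(precision=2,suppress=True)
w=snap('wrist','w4.png');s=ctrl.sense();p=s['eef_pos'];zt=p[2]-12.5+20
h=cv2.cvtColor(w['img'],cv2.COLOR_BGR2HSV)
m=cv2.inRange(h,(17,120,80),(32,255,255));m[:60]=0
N,l,st,ce=cv2.connectedComponentsWithStats(m)
for i in range(1,N):
    if st[i,4]>60:
        u,v,a,b,_=st[i]; B=onz(w,u+a/2,v+b/2,zt);
        d=(B-p)[:2];print(st[i],B-p,np.hypot(*d),np.degrees(np.arctan2(d[1],d[0])))
cv2.imwrite('pics/w4b.png',w['img'])
E
```

```text
time_s: 5.85
eef_pos: [479.2, -352.2, 239.7]
ee_rot: [-0.002, 0.83, 0.557, -0.0]
force: [-0.1, 0.1, -3.2]
grip_width: 0.182
grip_force: 50.3
[ 226   68   54   57 1896] [32.27 77.15  7.5 ] 83.62856132930897 67.30307366700443
```

View pics/w4b.png

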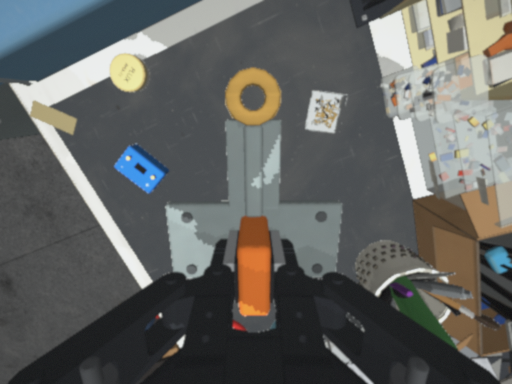

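The plate hangs level in the grip, with the bush at (253,96) and its bore visible. Now carrying it over to above the rod.

```bash
python3 -m handwheel '[[[1,-0.07,0.4,0,0.1],[1,-0.13,0.8,0,0.13],[1,-0.13,0.8,0,0.13],[1,-0.13,0.8,0,0.13],[1,-0.13,0.8,0,0.13],[1,-0.13,0.8,0,0.13],[1,-0.13,0.8,0,0.13],[1,-0.13,0.8,0,0.13],[1,-0.13,0.8,0,0.13],[1,-0.13,0.8,0,0.13]]]' >/dev/null; python3 -m handwheel '[[[1,-0.13,0.8,0,0.13],[1,-0.13,0.8,0,0.13],[1,-0.13,0.8,0,0.13],[1,-0.13,0.8,0,0.14],[1,-0.13,0.8,0,0],[1,-0.13,0.8,0,0],[1,-0.13,0.8,0,0],[1,-0.06,0.3,0,0],[1,0,0,0,0],[1,0,0,0,0]]]'; python3 - <<'E'
from h import *
np.set_printoptions(precision=2,suppress=True)
w=snap('wrist','w5.png');s=ctrl.sense();p=s['eef_pos'];zt=p[2]-12.5+20
h=cv2.cvtColor(w['img'],cv2.COLOR_BGR2HSV)
m=cv2.inRange(h,(17,120,80),(32,255,255));m[:60]=0
N,l,st,ce=cv2.connectedComponentsWithStats(m)
i=1+np.argmax(st[1:,4]);u,v,a,b,_=st[i];B=onz(w,u+a/2,v+b/2,zt);d=B-p
print(st[i],B,d,np.degrees(np.arctan2(d[1],d[0])),s['joints'])
print('tip px',proj(w,(384,402,143.7)),'foot',proj(w,(386.5,394,22)))
cv2.imwrite('pics/w5b.png',cv2.resize(w['img'],(800,600)))
E
```

```text
time_s: 7.9
eef_pos: [368.9, 321.8, 241.2]
ee_rot: [-0.0, 0.754, 0.657, -0.001]
force: [-0.1, 0.7, -3.1]
grip_width: 0.18
grip_force: 50.2
[ 226   68   54   57 1865] [380.95 404.27 249.02] [11.77 82.81  7.5 ] 81.90989870904352 [ 0.48  0.23  1.58 -0.    1.33  0.62]
tip px [257.38 101.06] foot [259.01 107.46]
```

View pics/w5b.png

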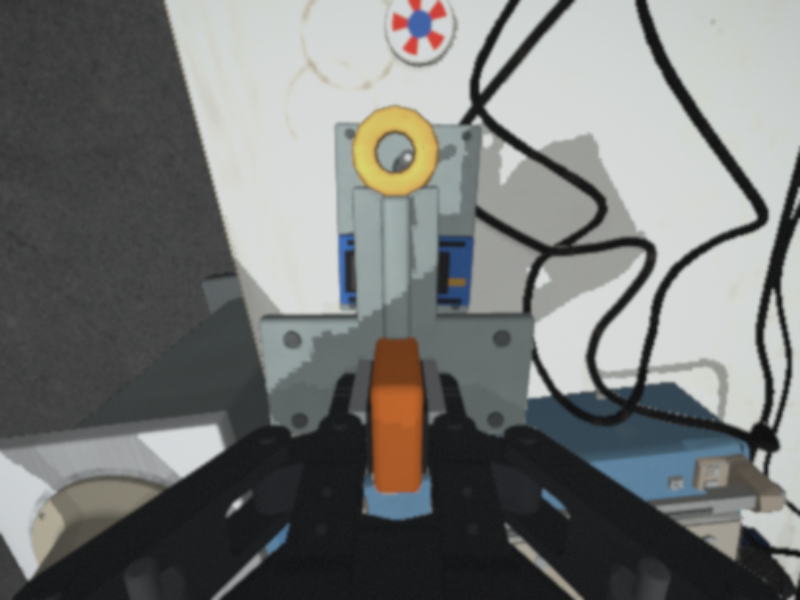

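The rod tip is visible inside the bore at about (404,157), with the bush ring centred at (396,151) in 800x600 px. The stand looks square with the plate. I'll shift about +4 mm in x and −2 mm in y, then descend.

```bash
python3 -m handwheel '[[[1,0.084,-0.04,-0.4,0],[1,0,0,-0.6,0],[1,0,0,-0.46,0],[1,0,0,0,0],[1,0,0,0,0]]]'; cat > look.py <<'E'
from h import *
import sys
np.set_printoptions(precision=2,suppress=True)
n=sys.argv[1];w=snap('wrist',n+'.png');s=ctrl.sense();p=s['eef_pos'];zt=p[2]-12.5+20
m=cv2.inRange(cv2.cvtColor(w['img'],cv2.COLOR_BGR2HSV),(15,110,60),(34,255,255));m[:60]=0;m[140:]=0
N,l,st,ce=cv2.connectedComponentsWithStats(m)
i=1+np.argmax(st[1:,4]);u,v,a,b,_=st[i];B=onz(w,u+a/2,v+b/2,zt)
print(st[i],'bush',B,'pos',p,'F',s['force'],'T',s['wrist_torque'],'tip px',proj(w,(385.2,402.4,143.7)))
cv2.imwrite('pics/'+n+'b.png',cv2.resize(w['img'][60:140,213:293],(400,400),interpolation=cv2.INTER_CUBIC))
E
python3 look.py w6
```

```text
time_s: 8.45
eef_pos: [373.9, 319.7, 170.0]
ee_rot: [0.0, 0.754, 0.656, 0.0]
force: [0.2, 0.5, -2.3]
grip_width: 0.18
grip_force: 50.1
[ 226   68   55   57 1929] bush [386.31 402.15 178.06] pos [374.19 320.06 170.56] F [-0.07  0.36 -2.08] T [ 0.   -0.01  0.01] tip px [251.59  97.5 ]
```

View pics/w6b.png

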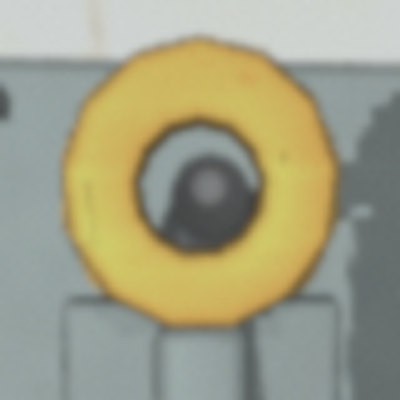

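The tip sits within about 1 mm of the bore centre. That was my eleventh picture, one over the limit, so from here I'll work by force readings alone.

```bash
python3 -m handwheel '[[[1,0.01,0,-0.2,0],[1,0,0,-0.15,0],[1,0,0,0,0]]]'; python3 -m handwheel '[[[1,0,-0.005,-0.08,0],[1,0,-0.005,-0.08,0],[1,0,0,0,0]]]'; python3 -m handwheel '[[[1,0,-0.005,-0.08,0],[1,0,-0.005,-0.08,0],[1,0,0,0,0]]]'
```

```text
time_s: 8.8
eef_pos: [373.5, 320.0, 150.8]
ee_rot: [-0.0, 0.754, 0.657, -0.001]
force: [0.0, 0.1, -2.8]
grip_width: 0.183
grip_force: 50.2
time_s: 9.1
eef_pos: [373.7, 319.6, 143.3]
ee_rot: [-0.0, 0.754, 0.657, -0.0]
force: [-0.1, 0.8, -3.4]
grip_width: 0.18
grip_force: 50.2
time_s: 9.4
eef_pos: [373.8, 319.1, 135.3]
ee_rot: [-0.0, 0.754, 0.657, -0.0]
force: [-0.3, 0.8, -2.5]
grip_width: 0.18
grip_force: 50.2
```

```bash
for i in 1 2; do :; done; python3 -m handwheel '[[[1,0,-0.006,-0.08,0],[1,0,-0.006,-0.08,0],[1,0,0,0,0]]]'; python3 -m handwheel '[[[1,0,-0.006,-0.08,0],[1,0,-0.006,-0.08,0],[1,0,0,0,0]]]'
```

```text
time_s: 9.7
eef_pos: [374.1, 318.7, 127.4]
ee_rot: [-0.0, 0.754, 0.657, 0.0]
force: [2.0, 0.7, -3.3]
grip_width: 0.182
grip_force: 50.0
time_s: 10.0
eef_pos: [374.1, 318.2, 119.5]
ee_rot: [-0.0, 0.754, 0.657, 0.0]
force: [2.3, 3.0, -2.3]
grip_width: 0.179
grip_force: 50.1
```

```bash
python3 look.py w7
```

```text
[ 226   68   55   57 1911] bush [386.42 400.65 127.14] pos [374.08 318.18 119.64] F [ 3.14  2.81 -3.79] T [ 0.35 -0.44 -0.22] tip px [249.99  91.66]
```

```bash
python3 -m handwheel '[[[1,0.014,0.012,0,0],[1,0,0,0,0]]]'; python3 -m handwheel '[[[1,0.005,-0.003,-0.08,0],[1,0.003,-0.003,-0.04,0],[1,0,0,0,0]]]'
```

```text
time_s: 10.25
eef_pos: [374.4, 318.5, 119.7]
ee_rot: [-0.0, 0.754, 0.657, -0.001]
force: [0.8, 0.1, -2.6]
grip_width: 0.181
grip_force: 50.2
time_s: 10.55
eef_pos: [374.7, 318.1, 113.3]
ee_rot: [-0.0, 0.754, 0.657, -0.001]
force: [0.5, -0.3, -2.4]
grip_width: 0.184
grip_force: 50.2
```

```bash
python3 -m handwheel '[[[1,0.003,-0.005,-0.08,0],[1,0.003,-0.005,-0.08,0],[1,0,0,0,0]]]'; python3 -m handwheel '[[[1,0.003,-0.005,-0.08,0],[1,0,0,0,0]]]'
```

```text
time_s: 10.85
eef_pos: [375.0, 317.7, 105.1]
ee_rot: [-0.0, 0.754, 0.657, -0.001]
force: [0.2, 0.4, -3.1]
grip_width: 0.18
grip_force: 50.2
time_s: 11.05
eef_pos: [375.3, 317.5, 101.3]
ee_rot: [-0.0, 0.754, 0.657, -0.0]
force: [-0.1, 0.5, -3.8]
grip_width: 0.181
grip_force: 50.2
```

```bash
python3 -m handwheel '[[[1,0.003,-0.005,-0.08,0],[1,0.003,-0.005,-0.08,0],[1,0,0,0,0]]]'; python3 -m handwheel '[[[1,0.002,-0.005,-0.08,0],[1,0.002,-0.005,-0.08,0],[1,0,0,0,0]]]'
```

```text
time_s: 11.35
eef_pos: [375.5, 316.9, 93.2]
ee_rot: [-0.0, 0.754, 0.657, -0.001]
force: [-0.3, 0.0, -2.2]
grip_width: 0.175
grip_force: 50.2
time_s: 11.65
eef_pos: [375.7, 316.4, 85.2]
ee_rot: [-0.0, 0.754, 0.657, -0.0]
force: [0.0, -0.2, -2.0]
grip_width: 0.182
grip_force: 50.3
```

```bash
python3 -m handwheel '[[[1,0.002,-0.005,-0.08,0],[1,0.002,-0.005,-0.08,0],[1,0,0,0,0]]]'; python3 -m handwheel '[[[1,0.002,-0.005,-0.08,0],[1,0.002,-0.005,-0.08,0],[1,0,0,0,0]]]'; python3 -m handwheel '[[[1,0.002,-0.005,-0.08,0],[1,0.002,-0.005,-0.06,0],[1,0,0,0,0]]]'
```

```text
time_s: 11.95
eef_pos: [375.9, 315.9, 77.2]
ee_rot: [-0.0, 0.754, 0.657, -0.0]
force: [-0.0, -0.2, -2.9]
grip_width: 0.18
grip_force: 50.1
time_s: 12.25
eef_pos: [376.2, 315.5, 69.2]
ee_rot: [-0.0, 0.754, 0.657, -0.0]
force: [-0.8, 0.1, -2.8]
grip_width: 0.182
grip_force: 50.1
time_s: 12.55
eef_pos: [376.4, 315.0, 62.3]
ee_rot: [-0.0, 0.754, 0.657, -0.0]
force: [-1.0, -0.8, -3.1]
grip_width: 0.181
grip_force: 50.2
```

Slight −x and −y forces now, so I'm following the rod with a bit more −y and no +x.

```bash
python3 -m handwheel '[[[1,-0.004,-0.009,-0.06,0],[1,0,-0.004,-0.04,0],[1,0,0,0,0]]]'; python3 -m handwheel '[[[1,0.001,-0.003,-0.04,0],[1,0.001,-0.003,-0.04,0],[1,0,0,0,0]]]'; python3 -m handwheel '[[[1,0,-0.002,-0.03,0],[1,0,0,0,0]]]'
```

```text
time_s: 12.85
eef_pos: [376.4, 314.4, 57.5]
ee_rot: [-0.0, 0.754, 0.657, -0.0]
force: [0.0, -0.0, -3.0]
grip_width: 0.176
grip_force: 50.2
time_s: 13.15
eef_pos: [376.4, 314.1, 53.5]
ee_rot: [-0.0, 0.754, 0.657, -0.0]
force: [-0.1, 1.0, -3.7]
grip_width: 0.179
grip_force: 50.2
time_s: 13.35
eef_pos: [376.4, 314.0, 52.1]
ee_rot: [-0.0, 0.754, 0.657, -0.0]
force: [0.7, 1.2, -1.7]
grip_width: 0.184
grip_force: 50.2
```

```bash
python3 -m handwheel '[[[1,0,0,-0.03,0],[1,0,0,0,0]]]'; python3 -m handwheel '[[[1,0,-0.001,-0.03,0],[1,0,0,0,0]]]'; python3 -m handwheel '[[[1,0,-0.001,-0.03,0],[1,0,0,0,0]]]'
```

```text
time_s: 13.55
eef_pos: [376.4, 314.0, 50.6]
ee_rot: [-0.0, 0.754, 0.657, -0.0]
force: [0.1, 0.2, -2.8]
grip_width: 0.18
grip_force: 50.2
time_s: 13.75
eef_pos: [376.5, 314.0, 49.2]
ee_rot: [-0.0, 0.754, 0.657, -0.0]
force: [-0.9, 0.5, -1.5]
grip_width: 0.176
grip_force: 50.3
time_s: 13.95
eef_pos: [376.5, 314.0, 48.0]
ee_rot: [0.0, 0.754, 0.657, 0.0]
force: [-1.1, -0.5, 3.4]
grip_width: 0.182
grip_force: 51.1
```

Contact with the battery came at TCP z of about 48.5. Now pressing in small steps.

```bash
python3 -m handwheel '[[[1,-0.002,-0.002,-0.02,0],[1,0,0,0,0]]]'; python3 -m handwheel '[[[1,0,-0.002,-0.02,0],[1,0,0,0,0]]]'; python3 -m handwheel '[[[1,0,-0.001,-0.02,0],[1,0,0,0,0]]]'
```

```text
time_s: 14.15
eef_pos: [376.5, 314.0, 47.1]
ee_rot: [0.0, 0.754, 0.657, 0.0]
force: [-1.9, 0.3, 4.8]
grip_width: 0.18
grip_force: 51.2
time_s: 14.35
eef_pos: [376.5, 314.0, 46.1]
ee_rot: [-0.0, 0.754, 0.657, 0.0]
force: [-1.5, 1.0, 5.8]
grip_width: 0.184
grip_force: 51.4
time_s: 14.55
eef_pos: [376.5, 314.0, 45.1]
ee_rot: [-0.0, 0.754, 0.657, 0.0]
force: [-1.9, 1.4, 5.1]
grip_width: 0.18
grip_force: 51.5
```

```bash
python3 -m handwheel '[[[1,-0.006,0,-0.02,0],[1,0,0,-0.02,0],[1,0,0,0,0]]]'; python3 -m handwheel '[[[1,0,0,-0.02,0],[1,0,0,-0.01,0],[1,0,0,0,0]]]'; python3 -m handwheel '[[[1,0,0,-0.01,0],[1,0,0,0,0]]]'
```

```text
time_s: 14.85
eef_pos: [376.5, 314.0, 43.2]
ee_rot: [0.0, 0.754, 0.657, 0.001]
force: [-1.1, 0.3, 6.6]
grip_width: 0.179
grip_force: 51.6
time_s: 15.15
eef_pos: [376.5, 313.9, 41.9]
ee_rot: [0.0, 0.754, 0.657, 0.001]
force: [-2.3, -1.2, 8.5]
grip_width: 0.183
grip_force: 51.8
time_s: 15.35
eef_pos: [376.5, 313.9, 41.4]
ee_rot: [0.0, 0.754, 0.657, 0.001]
force: [-2.5, -2.0, 8.5]
grip_width: 0.186
grip_force: 51.9
```

```bash
python3 -m handwheel '[[[1,-0.006,-0.01,-0.01,0],[1,0,0,0,0]]]'; python3 -m handwheel '[[[1,0,0,-0.012,0],[1,0,0,0,0]]]'; python3 -m handwheel '[[[1,0,0,-0.012,0],[1,0,0,0,0]]]'
```

```text
time_s: 15.55
eef_pos: [376.5, 313.7, 41.0]
ee_rot: [0.0, 0.754, 0.657, 0.001]
force: [-0.4, 2.2, 6.7]
grip_width: 0.179
grip_force: 51.6
time_s: 15.75
eef_pos: [376.5, 313.8, 40.6]
ee_rot: [0.0, 0.754, 0.657, 0.001]
force: [-2.0, 1.1, 9.2]
grip_width: 0.18
grip_force: 52.0
time_s: 15.95
eef_pos: [376.6, 313.8, 40.5]
ee_rot: [0.0, 0.754, 0.657, 0.001]
force: [-4.1, 0.0, 16.6]
grip_width: 0.18
grip_force: 53.2
```

The force jumped at TCP z = 40.5, which puts the underside at 28.0 mm, so the bed is home. Easing off and releasing.

```bash
python3 -m handwheel '[[[1,-0.004,0,0.007,0],[1,0,0,0,0]]]'; python3 -m handwheel '[[[0.5,0,0,0,0],[0.3,0,0,0,0],[0,0,0,0,0],[-0.3,0,0,0,0],[-0.3,0,0,0,0],[-0.3,0,0,0,0],[-0.3,0,0,0,0]]]'; python3 -m handwheel '[[[-0.3,0,0,0.2,0],[-0.3,0,0,0.5,0],[-0.3,0,0,0.8,0],[-0.3,0,0,0.9,0],[-0.3,0,0,0.9,0],[-0.3,0,0,0,0],[-0.3,0,0,0,0]]]'; python3 - <<'E'
from h import *
np.set_printoptions(precision=1,suppress=True)
w=snap('wrist','w8.png');h=cv2.cvtColor(w['img'],cv2.COLOR_BGR2HSV)
m=cv2.inRange(h,(15,110,60),(34,255,255))
N,l,st,ce=cv2.connectedComponentsWithStats(m)
for i in np.where(st[1:,4]>80)[0]+1: u,v,a,b,_=st[i];print(st[i],onz(w,u+a/2,v+b/2,48))
for z in(48,52,60):print(z,proj(w,(389,397,z)))
# ring diameter for height: 27mm*f/depth
c=-w['R'].T@w['t'];print(c)
m=cv2.inRange(h,(3,150,100),(14,255,255));N,l,st,ce=cv2.connectedComponentsWithStats(m);i=1+np.argmax(st[1:,4]);print('fin',st[i],onz(w,*ce[i],76),'expect',proj(w,(376.5,313.8,76)))
E
```

```text
time_s: 16.15
eef_pos: [376.5, 313.8, 40.5]
ee_rot: [0.0, 0.754, 0.657, 0.001]
force: [-1.1, 0.3, 11.0]
grip_width: 0.178
grip_force: 52.2
time_s: 16.85
eef_pos: [375.6, 313.2, 39.4]
ee_rot: [-0.0, 0.754, 0.657, -0.0]
force: [-0.4, 1.2, -0.7]
grip_width: 0.649
grip_force: 0.0
time_s: 17.55
eef_pos: [375.6, 313.2, 205.4]
ee_rot: [0.0, 0.754, 0.657, 0.001]
force: [0.8, 0.2, -0.2]
grip_width: 0.653
grip_force: 0.0
[241  88  26  25 308] [388.6 394.9  48. ]
48 [254.1  98.4]
52 [254.1  98.3]
60 [254.2  98.2]
[387.3 393.1 347.5]
fin [248 160  14  41 471] [377.7 314.6  76. ] expect [253.4 182.1]
```

The plate stayed in place, with the bush at (388.6,394.9) and the fin at (377.7,314.6). To confirm the bed is home, I'll press lightly on the fin top with the fingers shut.

```bash
python3 -m handwheel '[[[1,0,0,-0.6,0],[1,0,0,-0.7,0],[1,0,0,-0.6,0],[1,0,0,-0.3,0],[1,0,0,-0.2,0],[1,0,0,0,0],[1,0,0,0,0]]]'; python3 -m handwheel '[[[1,0,0,-0.06,0],[1,0,0,0,0]]]' ; python3 -m handwheel '[[[1,0,0,-0.02,0],[1,0,0,0,0]]]'
```

```text
time_s: 18.3
eef_pos: [375.7, 313.3, 84.7]
ee_rot: [0.0, 0.754, 0.657, 0.0]
force: [-0.1, 0.5, -1.0]
grip_width: -0.003
grip_force: 0.0
time_s: 18.5
eef_pos: [375.7, 313.3, 81.7]
ee_rot: [0.0, 0.754, 0.657, 0.0]
force: [-0.4, 0.6, 0.0]
grip_width: 0.002
grip_force: 0.0
time_s: 18.7
eef_pos: [375.6, 313.2, 80.5]
ee_rot: [0.0, 0.754, 0.657, 0.0]
force: [0.8, 0.8, 0.9]
grip_width: 0.002
grip_force: 0.0
```

```bash
python3 -m handwheel '[[[1,0,0,-0.04,0],[1,0,0,0,0]]]' |sed -n '2p;4p'; python3 -m handwheel '[[[1,0,0,-0.02,0],[1,0,0,0,0]]]'|sed -n '2p;4p' ; python3 -m handwheel '[[[1,0,0,-0.02,0],[1,0,0,0,0]]]'|sed -n '2p;4p'
```

```text
eef_pos: [375.5, 313.2, 78.3]
force: [-0.2, -0.2, -0.3]
eef_pos: [375.5, 313.2, 77.3]
force: [0.7, 0.2, 0.3]
eef_pos: [375.5, 313.1, 76.3]
force: [-0.2, 0.9, 0.0]
```

```bash
python3 -m handwheel '[[[1,0,0,-0.01,0],[1,0,0,0,0]]]' |sed -n '2p;4p'; python3 -m handwheel '[[[1,0,0,-0.01,0],[1,0,0,0,0]]]'|sed -n '2p;4p' ; python3 -m handwheel '[[[1,0,0,-0.01,0],[1,0,0,0,0]]]'|sed -n '2p;4p'
```

```text
eef_pos: [375.6, 313.2, 76.2]
force: [-1.7, -0.8, 4.1]
eef_pos: [375.7, 313.2, 76.1]
force: [-2.8, -2.4, 9.4]
eef_pos: [375.7, 313.3, 76.1]
force: [-4.8, -2.1, 15.2]
```

The fin top holds at 76.1 mm under 15 N without sinking, so the bed is home. Retreating and handing in.

```bash
python3 -m handwheel '[[[1,0,0,0.2,0],[1,0,0,0.6,0],[1,0,0,0.9,0],[1,0,0,0.9,0],[1,0,0,0,0],[1,0,0,0,0]]]'; python3 - <<'E'
from h import *
w=snap('wrist','w9.png');m=cv2.inRange(cv2.cvtColor(w['img'],cv2.COLOR_BGR2HSV),(15,110,60),(34,255,255))
N,l,st,ce=cv2.connectedComponentsWithStats(m)
for i in np.where(st[1:,4]>80)[0]+1: u,v,a,b,_=st[i];print(onz(w,u+a/2,v+b/2,48))
print(ctrl.finish_job())
E
```

```text
time_s: 20.5
eef_pos: [375.7, 313.3, 205.4]
ee_rot: [0.0, 0.754, 0.657, 0.001]
force: [-0.5, -0.4, -1.5]
grip_width: -0.002
grip_force: 0.0
[388.57537503 394.89545283  48.        ]
the job is handed in; nothing more can be done
None
```

The press is closed and handed in at about 20.5 s: the plate is on the rod, released and clear of the gripper, and the bed is home (the plate held still at closed height under a 15 N check press); I viewed 11 pictures, one over the limit of 10.

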